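# Find the socket key that fits the book press nut

### The job

The hex nut on top of the book press needs tightening, and of the three socket keys standing on the table, alike from outside, only one fits it: try them on the nut, and stand any that is too small or too loose back upright on the table. With the key that fits pushed fully down over the nut, turn the nut about an eighth of a turn clockwise (seen from above). Finish while still gripping that key, upright and fully seated on the nut - do not let go - and leave the other things on the table where they are.

Things in the scene. Friction and masses are not known exactly. Their poses are not given: they have to be found in the camera images.
- key_a_mid (a point): One of three socket keys alike outside, standing open end down. From below: steel sleeve 40 mm across, 42 mm high, six-sided in its lower 22 mm; stem 15 mm across to 60 mm; wooden grip bar from 60 to 84 mm up, 16 mm thick (key's x), 60 mm long (key's y). About 0.25 kg. Point: on the axis, 42 mm above the underside; z up. key_a, key_b, key_c: nothing outside, nor the name, tells which bore it has.
- key_b_mid (a point): Socket key, outside as key_a; same point and axes. Each key has from below a hex bore 22 mm deep: one key 19, one 25.6, one 30.6 mm across flats, not known which. In all three one pair of bore flats (and of outer flats) faces along the key's x, repeating every 60 deg.
- key_c_mid (a point): Socket key, outside as key_a; same point and axes. On the nut the 19 mm key stops on its top, 16 mm short of fully down; the 25.6 mm key goes fully down and turns the nut, after up to 10 deg of play either way; the 30.6 mm key drops down loosely and turns without turning the nut.
- nut_seat (a point): Steel hex nut on the book press, 24 mm across flats, 16 mm high (upper 4.5 mm tapers to 20.6), on a round flange 42 mm across, 4 mm thick, whose pointer reaches out to 37 mm along the nut's -x. Point: on the axis, on top of the flange, where a fully seated key's underside rests. Turns with the nut; z up; one pair of flats faces along x, repeating every 60 deg.
- nut (a joint): Turn of the nut in rad: 0 at the start, grows clockwise seen from above, stops at 0 and 1.5. Stiff (about 0.25 N m), stays where left, does not move up or down.
- press: Book press fixed to the table, origin under its centre, base 170 x 230 mm (x, y), z up. A book is clamped in it under a bridge 44 mm wide, 230 mm long along y, whose top is 140 mm up; the nut stands over its middle, the seat point 148 mm above the table.
- paste_jar: Closed jar of paste, 56 mm across, 70 mm high; origin at the centre of its underside. Not part of the job: leave it alone.
- weight: Brass paper weight with a knob, 48 mm across, 58 mm high; origin at the centre of its underside. Not part of the job: leave it alone.
- brush: Brush lying on the table, about 0.2 m long, along its x; not part of the job: leave it alone.
- folder: White bone folder, 140 x 20 x 5 mm, lying flat, long along its x; origin at the centre of its underside. Not part of the job: leave it alone.
- small_book: Small blue book lying flat, 90 x 120 x 22 mm; origin at the centre of its underside. Not part of the job: leave it alone.
- mug_tools: Empty white ceramic cup, 72 mm across, 90 mm high; origin at the centre of its underside. Not part of the job: leave it alone.
Mind the look-alikes: they are no part of the job. What is shaped like the part that bears key_b_mid but turquoise is not meant. What is shaped like the part that bears key_a_mid but green is not meant.

How it is judged (in metres and radians):
On the way:
1. the nut begins to turn (over 0.2 rad) with a key fully down over it, which only the key that fits can do (value of joint nut above 0.2 rad and ((horizontal distance between key_a_mid and nut_seat below 0.004 m and z of key_a_mid in the frame of nut_seat between 0.036 and 0.046 m and angle between key_a_mid's own z axis and vertical below 0.1 rad) or (horizontal distance between key_b_mid and nut_seat below 0.004 m and z of key_b_mid in the frame of nut_seat between 0.036 and 0.046 m and angle between key_b_mid's own z axis and vertical below 0.1 rad) or (horizontal distance between key_c_mid and nut_seat below 0.004 m and z of key_c_mid in the frame of nut_seat between 0.036 and 0.046 m and angle between key_c_mid's own z axis and vertical below 0.1 rad))), for 0.1 s.
At the end, for the whole second after the job is handed in: The key that fits is upright (within 0.1 rad) over the nut, within 4 mm of its axis and within 4 mm of fully down; the nut has been turned at least 0.4 rad clockwise; the fingers still grip that key (over 3 N) and it is still; the two other keys stand upright on the table, at rest (value of joint nut above 0.4 rad and ((horizontal distance between key_a_mid and nut_seat below 0.004 m and z of key_a_mid in the frame of nut_seat between 0.036 and 0.046 m and angle between key_a_mid's own z axis and vertical below 0.1 rad and contact force between the fingers and key_a above 3 N and linear speed of key_a below 0.02 m/s and angle between each of key_b_mid, key_c_mid's own z axis and vertical below 0.15 rad and height (world z) of each of key_b_mid, key_c_mid below 0.055 m and linear speed of each of key_b, key_c below 0.03 m/s) or (horizontal distance between key_b_mid and nut_seat below 0.004 m and z of key_b_mid in the frame of nut_seat between 0.036 and 0.046 m and angle between key_b_mid's own z axis and vertical below 0.1 rad and contact force between the fingers and key_b above 3 N and linear speed of key_b below 0.02 m/s and angle between each of key_a_mid, key_c_mid's own z axis and vertical below 0.15 rad and height (world z) of each of key_a_mid, key_c_mid below 0.055 m and linear speed of each of key_a, key_c below 0.03 m/s) or (horizontal distance between key_c_mid and nut_seat below 0.004 m and z of key_c_mid in the frame of nut_seat between 0.036 and 0.046 m and angle between key_c_mid's own z axis and vertical below 0.1 rad and contact force between the fingers and key_c above 3 N and linear speed of key_c below 0.02 m/s and angle between each of key_a_mid, key_b_mid's own z axis and vertical below 0.15 rad and height (world z) of each of key_a_mid, key_b_mid below 0.055 m and linear speed of each of key_a, key_b below 0.03 m/s))); the arm keeps its last pose, push and grip.
It fails at once if one of the other things is pushed out of its place (over 40 mm) (distance of any of paste_jar, weight, brush, folder, small_book, mug_tools from where it was at the start of the episode above 0.04 m).
It fails at once if the nut is turned with the fingers instead of a key (contact force between the fingers and nut above 4 N).
It also fails if it takes over 72 s, if anything falls off the work surface, if the arm or the gripper's body presses on something with over 40 N, if the wrist force passes 120 N, or if a joint passes its speed limit or range.

### The arm

A 7-joint arm with a two-finger parallel gripper is mounted at the origin on the work surface. World frame = base frame: x ahead of the robot, y to its left, z up, the work surface at z = 0. Lengths are in m, angles in degrees, forces in N, time in s.
With the tool pointing down it reaches from about 0.4 to 0.75 m from the base axis. Payload 19.5 kg.
Tool frame: the origin (TCP) lies midway between the tips of the shut fingers; the grasp point (between the pads) lies 19 mm behind it (env.tcp_to_grasp is the distance from the TCP to the grasp point, in m); z points along the fingers, y is the direction in which the jaws open and shut (so a half turn about z gives the same grasp; the last joint's range is limited). The gripper opens to 85 mm and grips with 20 to 120 N. Pads are 22 mm wide; open, the fingers measure 114 mm over their backs; the gripper's body (76 mm by 85 mm) begins 54 mm behind the grasp point. The pads swing forward as they close: fully open they stand 13 mm farther back than shut.
Start: joints at [-72.806, 40.479, -1.581, 85.061, 1.261, 54.483, -4.326], TCP at [0.193, 0.542, 0.231] pointing down, gripper open.
Joint ranges: [-155.06, 155.06], [-18.47, 123.98], [-90, 86.84], [0, 140.48], [-83.41, 263.41], [0, 116], [-161.91, 161.91]. Speed limits (degrees/s): [108.29, 108.29, 147.25, 147.25, 172.46, 172.46, 172.46].

### API

Orientations are given as a 3x3 rotation matrix whose columns are the frame's x, y, z axes.
In Python, from bench import env, planner, vision gives the robot as it stands. Calls block until the motion is done:
- env.move_ptp(position, orientation): joint-space move of the TCP to a pose.
- env.move_linear(position, attitude=None, v=0.15): straight line of the TCP; attitude=None keeps the orientation; v is the mean speed in m/s.
- env.movej(angles): joint-space move.
- env.set_gripper(opening, effort=None): finger opening in m; effort is the grip in N (None keeps the last); returns when the fingers have stopped.
- env.hold(seconds).
- planner.solve_ik(position, orientation): joint angles nearest the present ones, or None.
- env.state(): the state.
- vision.snapshot(name): name is "scene" or "top" or "wrist"; returns the picture (420x560x3 uint8, red, green, blue); there is no depth.
- vision.camera_info(name): a dict with "fov_y" (degrees; the focal length in pixels is half the picture's height over the tangent of half this angle, whatever the lens; pixels are square), "cx", "cy" (the principal point, pixels), "R" (3x3) and "t" (3): a world point X has camera coordinates R X + t; the wrist camera has in their place "mount" (4x4, takes a point from camera to tool coordinates, whose origin is the TCP and whose axes are the flange's). Camera axes: x right, y down, z forward; pixel columns grow to the right and rows downward; lengths in m; the calibration is good to about 2 mm. The wrist camera is an equidistant fisheye: a pixel r from the principal point sees the ray r / f radians off the axis. A picture is of the moment at which its call begins: read the wrist's pose just before it. camera_info takes no time and is no camera call.
A pose or a line that the arm cannot do raises env.Unreachable and nothing moves.
- env.finish_job(): hands the job in, once; it reports no verdict.
The state is a dict: "time_s": time; "qpos": joint angles; "joint_velocities": joint speeds; "effort": joint torques, N m; "tool_pos": TCP position; "orientation": TCP orientation; "contact_force": force on the tool from outside, world axes, zero at the start; "torque": the same for the moment, N m; "opening": finger opening in m.
Only numpy, scipy, OpenCV 4.12 (cv2) and the standard library are available. Lean on these libraries where they do the work, as an engineer would, in place of code of your own. Each camera call takes 0.05 s, during which the arm holds its last target.

## Working session

There is one attempt and no reset: what is moved stays moved. The work goes in short steps, each a Python script; the robot and the scene stay as the last script left them, time stands still between calls to the robot, and variables do not carry over. Pictures are saved under pics/ and viewed, and the job is handed in when it is done.

```bash
ls; mkdir -p pics
python3 - <<'E'
from bench import env, planner, vision
import cv2, numpy as np
for n in ["scene","top","wrist"]:
    i=vision.snapshot(n); cv2.imwrite(f"pics/{n}0.png",cv2.cvtColor(i,cv2.COLOR_RGB2BGR))
    print(n,vision.camera_info(n))
print(env.state(), env.tcp_to_grasp)
E
```

```text
pics
scene {'fov_y': 53.88752000456422, 'cx': 275.68557861199884, 'cy': 211.54092761390078, 'R': array([[ 0.49407851,  0.86923428, -0.01783811],
       [ 0.48951066, -0.29508018, -0.82055286],
       [-0.71851635,  0.39668559, -0.57129222]]), 't': array([-0.25974785, -0.17599797,  1.54305106])}
top {'fov_y': 44.74906597667207, 'cx': 279.47968626624044, 'cy': 208.72319637673178, 'R': array([[ 0.01882447, -0.99941396,  0.0285898 ],
       [-0.99791229, -0.0205477 , -0.06122782],
       [ 0.06177939, -0.02737754, -0.99771428]]), 't': array([-0.03123912,  0.5411388 ,  1.3490676 ])}
wrist {'fov_y': 65.70646984690485, 'cx': 274.27653190280535, 'cy': 213.39128791643415, 'mount': array([[-7.47503814e-04, -9.60241878e-01, -2.79168368e-01,
         7.14998057e-02],
       [ 9.99999676e-01, -8.00909476e-04,  7.72410113e-05,
         7.60937227e-04],
       [-2.97758645e-04, -2.79168220e-01,  9.60242166e-01,
        -1.42461025e-01],
       [ 0.00000000e+00,  0.00000000e+00,  0.00000000e+00,
         1.00000000e+00]])}
{'time_s': 0.15, 'qpos': array([-72.80634219,  40.50391876,  -1.58349156,  85.07656255,
         1.26083969,  54.48392382,  -4.32525853]), 'joint_velocities': array([-0.07714201, -0.05069358,  0.0548762 , -0.10007749,  0.04539986,
       -0.10357375, -0.00388398]), 'effort': array([ 1.02981241e-03, -8.83303142e+01,  1.23449553e+00, -2.36191428e+01,
        1.68476760e-02,  5.52117839e-03, -2.50057843e-05]), 'tool_pos': array([0.19264728, 0.54155989, 0.2309598 ]), 'orientation': array([[-9.42166432e-01,  3.35145260e-01, -2.62447170e-04],
       [ 3.35145363e-01,  9.42166110e-01, -7.78651682e-04],
       [-1.36925914e-05, -8.21577428e-04, -9.99999662e-01]]), 'contact_force': array([-0.02047158,  0.58892491, -0.0932756 ]), 'torque': array([-0.02827518, -0.01195025, -0.01926576]), 'opening': 0.0854489846830453} 0.0187
```

View pics/scene0.png

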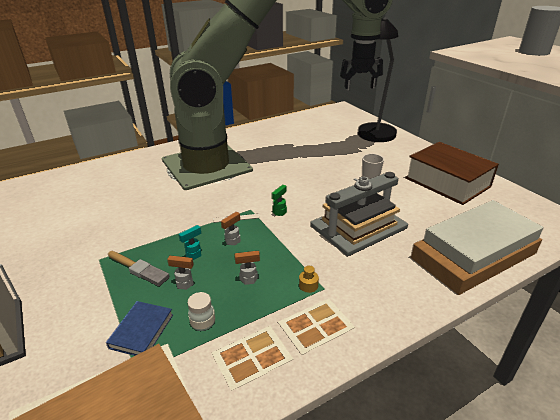

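View pics/top0.png

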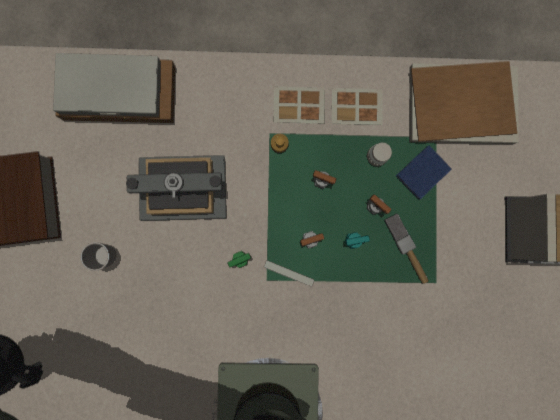

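View pics/wrist0.png

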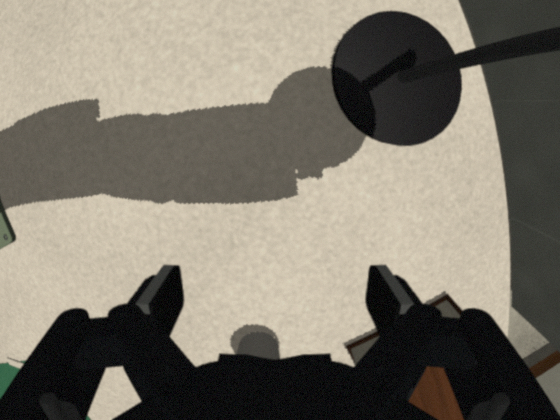

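Keys are probably the three brown-barred ones at top (324,180), (378,205) and (312,240). The look-alikes are turquoise at (357,240) and green at (240,259). The nut is at about (173,182). I'll measure them and check a close crop.

```bash
cat > h.py <<'E'
from bench import env, planner, vision
import cv2, numpy as np
def snap(n,f=None):
    st=env.state(); im=vision.snapshot(n)
    if f: cv2.imwrite(f"pics/{f}.png",cv2.cvtColor(im,cv2.COLOR_RGB2BGR))
    return im,st
def ray(n,uv,st=None):
    c=vision.camera_info(n); f=210/np.tan(np.radians(c["fov_y"])/2)
    d=np.array([(uv[0]-c["cx"])/f,(uv[1]-c["cy"])/f])
    if n=="wrist":
        r=np.hypot(*d); v=np.array([*(d/max(r,1e-9)*np.sin(r)),np.cos(r)])
        R=np.array(st["orientation"]); M=c["mount"]
        return R@M[:3,3]+st["tool_pos"], R@M[:3,:3]@v
    return -c["R"].T@c["t"], c["R"].T@np.array([*d,1])
def onz(n,uv,z,st=None):
    o,d=ray(n,uv,st); return o+d*(z-o[2])/d[2]
def proj(n,X,st=None):
    c=vision.camera_info(n); f=210/np.tan(np.radians(c["fov_y"])/2)
    if n=="wrist":
        M=c["mount"]; p=np.array(st["orientation"]).T@(np.array(X)-st["tool_pos"]); p=M[:3,:3].T@(p-M[:3,3])
        r=np.hypot(p[0],p[1]); th=np.arctan2(r,p[2]); return np.array([c["cx"]+f*th*p[0]/r,c["cy"]+f*th*p[1]/r])
    p=c["R"]@X+c["t"]; return np.array([c["cx"]+f*p[0]/p[2],c["cy"]+f*p[1]/p[2]])
def brown(im):
    h=cv2.cvtColor(im,cv2.COLOR_RGB2HSV)
    return cv2.inRange(h,(4,130,60),(14,255,255))
def down(deg):
    "tool z down; tool y (jaw dir) at azimuth deg"
    a=np.radians(deg); y=np.array([np.cos(a),np.sin(a),0]); z=np.array([0,0,-1.])
    return np.stack([np.cross(y,z),y,z],1)
E
python3 - <<'E'
from h import *
im=cv2.cvtColor(cv2.imread("pics/top0.png"),cv2.COLOR_BGR2RGB)
m=brown(im); n,l,s,c=cv2.connectedComponentsWithStats(m)
for i in range(1,n):
    if s[i,4]>25 and 225<c[i][0]<440 and 140<c[i][1]<290:
        p=np.argwhere(l==i)[:,::-1]; 
        P=np.array([onz("top",q,.084)[:2] for q in p]); w,v=np.linalg.eigh(np.cov(P.T))
        print(c[i],s[i],onz("top",c[i],.08),"long dir",np.degrees(np.arctan2(v[1,1],v[0,1])),4*np.sqrt(3*0+w))
print("nut",onz("top",(173,182),.164),onz("top",(132,183),.15),onz("top",(216,181),.15))
for nm,q,z in [("jar",(380,154),.07),("weight",(280,143),.05),("green",(240,259),.08),("tur",(357,240),.08),("mug",(98,257),.09),("folder",(290,273),0),("brush",(410,245),.01)]: print(nm,onz("top",q,z))
b=cv2.cvtColor(im,cv2.COLOR_RGB2BGR)
cv2.imwrite("pics/crop1.png",np.hstack([cv2.resize(b[130:290,220:440][:, :],None,fx=2.2,fy=2.2,interpolation=2)[:350],cv2.resize(b[140:230,120:240],None,fx=2.5,fy=3.89,interpolation=2)[:350]]))
E
```

```text
[324.34210526 176.86842105] [314 171  22  12 114] [ 0.62214742 -0.13263679  0.08      ] long dir 70.24928464514592 [0.01535422 0.06699004]
[380.21487603 203.83471074] [371 196  20  17 121] [ 0.55566851 -0.27756645  0.08      ] long dir 51.431473782625126 [0.01581269 0.06765741]
[312.05454545 239.2       ] [301 234  23  11 110] [ 0.46162815 -0.1033718   0.08      ] long dir 109.48319329760146 [0.01444256 0.06724488]
nut [0.59110184 0.2384087  0.164     ] [0.58806178 0.33888283 0.15      ] [0.59735282 0.13774696 0.15      ]
jar [ 0.68659802 -0.27840015  0.07      ]
weight [ 0.7130469  -0.01776783  0.05      ]
green [0.40811097 0.07878784 0.08      ]
tur [ 0.46176081 -0.21850486  0.08      ]
mug [0.40717078 0.43197195 0.09      ]
folder [ 0.36995151 -0.0526278   0.        ]
brush [ 0.45123799 -0.37504594  0.01      ]
```

View pics/crop1.png

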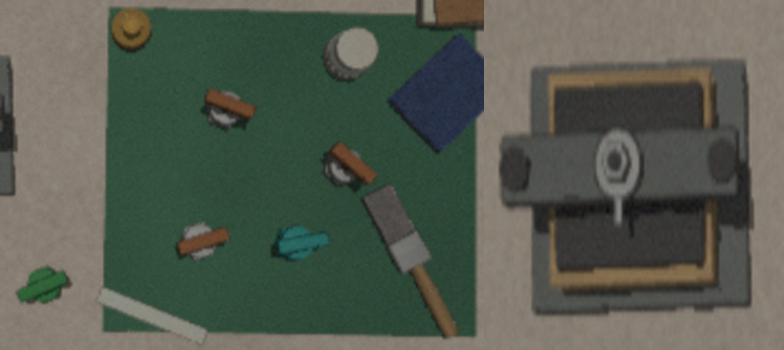

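The three orange-brown bars match the key description: bar size about 67×15 mm as seen, and brown rather than turquoise or green. The nut pointer faces roughly world -x. Next I'll look at the nut with the wrist camera.

Run:
```python
from h import *
t=env.state()["time_s"]
env.move_ptp([0.591,0.238,0.33],down(0)); env.set_gripper(0.05,60)
im,st=snap("wrist","nut1"); print(st["time_s"]-t,st["qpos"],st["tool_pos"],st["opening"])
print(proj("wrist",[.591,.238,.164],st))
```

```text
2.2917 [-30.70944698  43.30884966  15.34009169  59.23372629 -10.66277316
  78.68512935 -17.29460439] [0.59096833 0.23808715 0.33000248] 0.05028356142588707
[274.62393896 195.96431748]
```

View pics/nut1.png

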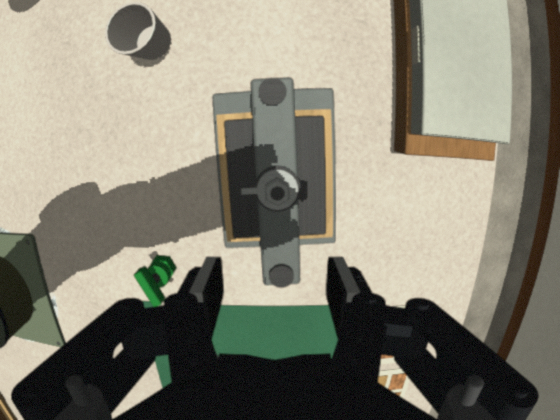

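Run:
```python
import cv2
b=cv2.imread("pics/nut1.png")[150:230,228:328]
cv2.imwrite("pics/nut1c.png",cv2.resize(cv2.convertScaleAbs(b,alpha=1.8),None,fx=7,fy=7,interpolation=2))
```

```text
(no output)
```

View pics/nut1c.png

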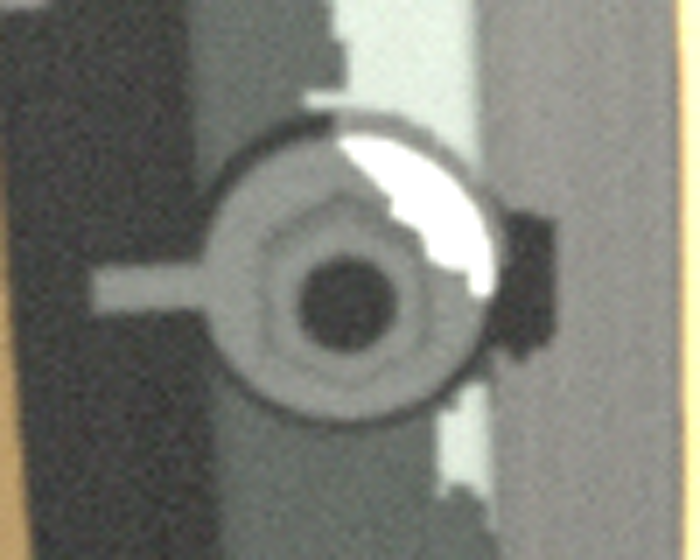

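The crop shows the nut bore at about (277.3,192.9), the flange ring centre at (277.4,187.5) and the pointer tip at (240.7,190.7), to the left, which is world -x.

```bash
python3 - <<'E'
from h import *
st=env.state()
a=onz("wrist",(277.3,192.9),.164,st);b=onz("wrist",(277.4,187.5),.148,st);c=onz("wrist",(240.7,190.7),.146,st)
print(a,b,c); 
for q in(a,b): print(np.degrees(np.arctan2(*(q-c)[1::-1])),np.hypot(*(q-c)[:2]))
l=[onz("wrist",(205/7+227.5,y),.148,st) for y in (187.5,)]; r=onz("wrist",(492/7+227.5,187.5),.148,st); print(r-l[0])
# press axis from bridge knobs
k1=onz("wrist",(272,92),.15,st);k2=onz("wrist",(281,276),.15,st);print(k1,k2,np.degrees(np.arctan2(*(k1-k2)[1::-1])))
# move to keys 1 for view
env.move_ptp([.6221-.0,-.1326,.25],down(-20)); im,st=snap("wrist","k1"); print(st["time_s"],proj("wrist",[.622,-.1326,.084],st))
E
python3 - <<'E'
import cv2
b=cv2.imread("pics/k1.png"); cv2.imwrite("pics/k1c.png",b)
E
```

```text
[0.59359942 0.24103943 0.164     ] [0.59384812 0.24310689 0.148     ] [0.55609226 0.23945265 0.146     ]
2.4225225351399846 0.03754071349591939
5.528220604528067 0.03793229644959715
[ 4.17775234e-02 -9.93439754e-06  0.00000000e+00]
[0.58851898 0.33921305 0.15      ] [0.59805436 0.14399788 0.15      ] 92.79641700679956
3.9083 [274.87733787 197.46016925]
```

View pics/k1c.png

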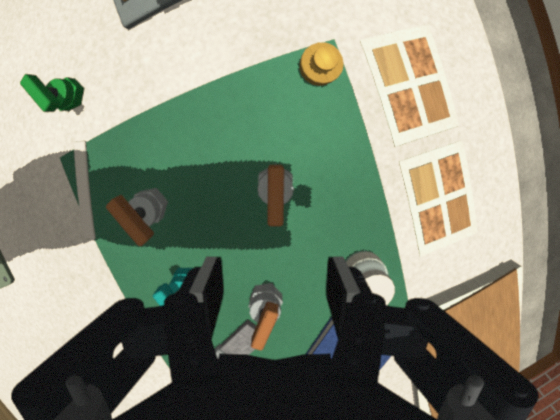

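```bash
cat >> h.py <<'E'
def bar(im,st,guess,z=.084,n="wrist"):
    m=brown(im); k,l,s,c=cv2.connectedComponentsWithStats(m); g=proj(n,guess,st)
    i=min((i for i in range(1,k) if s[i,4]>150),key=lambda i:np.hypot(*(c[i]-g)))
    cs,_=cv2.findContours((l==i).astype(np.uint8),cv2.RETR_EXTERNAL,cv2.CHAIN_APPROX_NONE)
    ct=max(cs,key=len)[:,0,:]
    P=np.array([onz(n,q,z,st)[:2] for q in ct.astype(float)])
    (cx,cy),(w,h),a=cv2.minAreaRect((P*1000).astype(np.float32))
    if w<h: w,h,a=h,w,a+90
    return np.array([cx,cy])/1000,(w,h),(a+90)%180-90,c[i]
E
python3 - <<'E'
from h import *
b=cv2.imread("pics/k1.png"); im=cv2.cvtColor(b,cv2.COLOR_BGR2RGB); st=env.state()
print(bar(im,st,[.622,-.1326,.084]))
cv2.imwrite("pics/k1d.png",cv2.resize(cv2.convertScaleAbs(b[140:250,225:325],alpha=2),None,fx=5,fy=5,interpolation=2))
E
```

```text
(array([ 0.62266675, -0.13138657]), (59.210147857666016, 13.89919376373291), 69.81368255615234, array([275.25402726, 195.49318463]))
```

View pics/k1d.png

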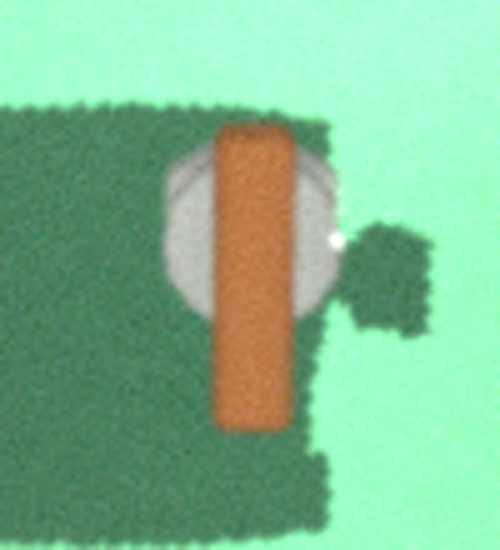

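Key 1's bar measures 59×14 mm (nominal 60×16), centred at (.6227,-.1314) with its long axis at 70°. I'll grasp it and take a second nut view with the key in hand.

Run:
```python
from h import *
R=down(-20.2); p=[.6227,-.1314]
env.move_ptp([*p,.12],R); env.move_linear([*p,.0535],v=.1)
env.set_gripper(0.0,80); st=env.state(); print(st["opening"],st["contact_force"],st["time_s"])
env.move_linear([*p,.12],v=.2)
im,st=snap("wrist","k1g"); print(st["opening"],st["contact_force"],st["qpos"])
env.move_ptp([.594,.172,.30],down(3)); im,st=snap("wrist","nut2"); print(st["time_s"],st["qpos"])
b=cv2.imread("pics/nut2.png"); print(proj("wrist",[.5938,.243,.148],st))
cv2.imwrite("pics/nut2b.png",np.hstack([b[:,140:420],cv2.resize(cv2.convertScaleAbs(b[70:170,225:325],alpha=1.5),(420,420),interpolation=2)]))
```

```text
0.014913427219493675 [-1.24725031  0.4951632   6.2636591 ] 5.7667
0.01469852611593226 [-0.30673711 -0.04433354 -3.73906227] [  2.5156477   54.61609193  14.81312345  78.45833132 -16.05242854
  48.99516174   1.71925756]
7.6333 [-25.63629368  42.18262303  15.49710971  68.23262834 -10.88624069
  71.02838261  -7.5524352 ]
[278.30516178 120.76356325]
```

View pics/k1g.png

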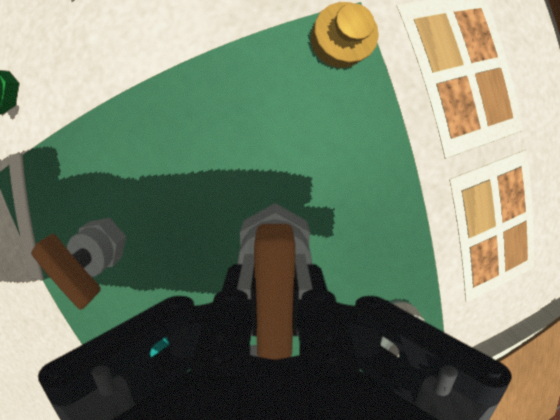

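View pics/nut2b.png

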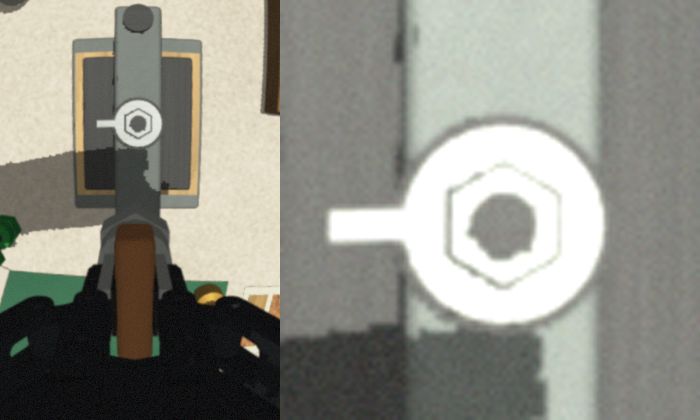

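Run:
```python
from h import *
b=cv2.imread("pics/nut2.png"); st=env.state()
g=cv2.cvtColor(b,cv2.COLOR_BGR2GRAY)
m=(g>165).astype(np.uint8)
k,l,s,c=cv2.connectedComponentsWithStats(m)
i=l[int(round(122)),int(round(267))]; print(i,s[i])
cs,_=cv2.findContours((l==i).astype(np.uint8),0,1); ct=max(cs,key=len)[:,0,:].astype(float)
hull=ct[ct[:,0]>258]
(e,ax,an)=cv2.fitEllipse(hull.astype(np.float32)); print(e,ax)
fl=onz("wrist",e,.148,st); print("flange",fl)
tip=ct[ct[:,0]<ct[:,0].min()+1.5].mean(0); tp=onz("wrist",tip,.148,st); print(tip,tp,np.degrees(np.arctan2(*(fl-tp)[1::-1])),np.hypot(*(fl-tp)[:2]))
h=np.array([277.3,123.4]); 
for z in(.16,.164,.17): print(onz("wrist",h,z,st))
# bar in grip: tool coordinates at z=-.0305
st2=dict(st,tool_pos=np.zeros(3),orientation=np.eye(3))
for f in ["k1g","nut2"]:
    im=cv2.cvtColor(cv2.imread(f"pics/{f}.png"),cv2.COLOR_BGR2RGB); mm=brown(im); mm[:, :250]=0;mm[:,300:]=0
    k,l,s,c=cv2.connectedComponentsWithStats(mm); j=1+s[1:,4].argmax(); print(s[j])
    x,y,w,hh=s[j,:4]
    print("far",onz("wrist",(x+w/2-.5,y),-.0305,st2),"near",onz("wrist",(x+w/2,y+hh-1),-.0305,st2))
    rows=[y+10,y+40,y+80]
    for r in rows:
        cc=np.where(mm[r]>0)[0]; print(r,cc.min(),cc.max(),onz("wrist",((cc.min()+cc.max())/2,r),-.0305,st2))
```

```text
8 [ 237  100   65   47 1467]
(277.7094421386719, 122.86380004882812) (45.42158889770508, 46.20337677001953)
flange [0.59338061 0.24109661 0.148     ]
[237.25 123.5 ] [0.55722639 0.23907453 0.148     ] 3.201173290171803 0.03621072461756784
[0.59293421 0.24066889 0.16      ]
[0.59289878 0.24069376 0.164     ]
[0.59284563 0.24073106 0.17      ]
[ 255  224   40  135 4663]
far [ 0.03529734 -0.0002271  -0.0305    ] near [-2.78343641e-02 -3.26554838e-05 -3.05000000e-02]
234 257 292 [ 0.0314488  -0.00022916 -0.0305    ]
264 256 293 [ 0.01934206 -0.00023531 -0.0305    ]
304 258 292 [ 1.4247349e-03 -4.2920623e-05 -3.0500000e-02]
[ 255  224   40  135 4580]
far [ 0.03529734 -0.0002271  -0.0305    ] near [-2.78343641e-02 -3.26554838e-05 -3.05000000e-02]
234 257 292 [ 0.0314488  -0.00022916 -0.0305    ]
264 256 293 [ 0.01934206 -0.00023531 -0.0305    ]
304 257 291 [ 0.00142519 -0.00044433 -0.0305    ]
```

Second view: nut at (.5932,.2410), yaw 3.2°. The flange fits as a round shape and the pointer length is 36.2 mm (nominal 37). The key is centred in the grip. Lowering key 1 onto the nut with force checks.

```bash
cat >> h.py <<'E'
NUT=np.array([.5932,.2410]); YAW=3.2
def lower(xy,z0,z1,step=.0015,fmax=12,v=.05,quiet=False):
    b=env.state()["contact_force"].copy(); z=z0; log=[]
    while z>z1+1e-6:
        z=max(z-step,z1); env.move_linear([*xy,z],v=v); s=env.state(); d=s["contact_force"]-b
        log.append((round(z,4),round(s["tool_pos"][2],4),*np.round(d,1)))
        if d[2]>fmax or np.hypot(d[0],d[1])>fmax*1.5: break
    if not quiet: [print(*l) for l in log[-7:]]
    return z
E
python3 - <<'E'
from h import *
env.move_ptp([*NUT,.232],down(YAW)); env.move_linear([*NUT,.2205],v=.08); env.hold(.1); s=env.state();print(s["contact_force"],s["time_s"])
z=lower(NUT,.2205,.2025); s=env.state(); print(z,s["tool_pos"],s["contact_force"],s["torque"],s["time_s"])
snap("wrist","try1")
E
```

```text
[ 0.4346418   0.04023157 -4.53714567] 8.55
0.2115 0.2114 -1.1 0.1 0.6
0.21 0.2099 -0.4 0.3 0.6
0.2085 0.2084 -0.7 0.4 1.7
0.207 0.2069 0.8 -0.1 1.4
0.2055 0.2054 -0.9 0.4 1.6
0.204 0.2039 -0.9 -0.3 1.3
0.2025 0.2024 -0.4 0.1 0.9
0.2025 [0.59317213 0.24097059 0.20241282] [ 0.06914531  0.09643696 -3.59106496] [ 0.00784137  0.0244264  -0.02438312] 11.55
```

View pics/try1.png

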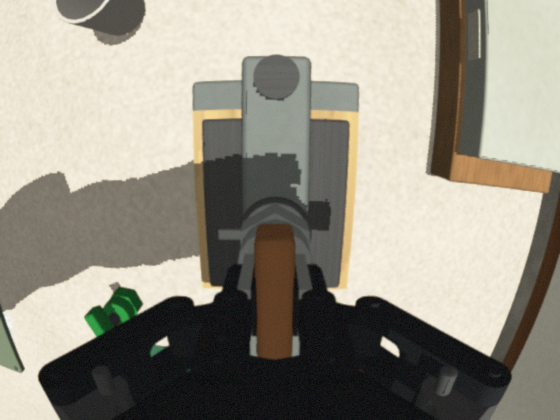

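The key went all the way down with no resistance, so it is either the fitting key or the loose one. I'll touch down and turn.

Run:
```python
from h import *
z=lower(NUT,.2025,.1990,step=.001,fmax=8); 
b=env.state()["torque"].copy(); t0=env.state()["time_s"]
for a in range(6,43,6):
    env.move_linear([*NUT,z],down(YAW-a),v=.05); s=env.state(); print(a,np.round(s["torque"]-b,3),np.round(s["contact_force"],1),round(s["time_s"],2))
snap("wrist","try1t")
b=cv2.imread("pics/try1t.png"); cv2.imwrite("pics/try1tc.png",cv2.resize(b[130:330,160:400],None,fx=3,fy=3))
```

```text
0.2015 0.202 -1.7 0.3 8.8
6 [-0.166 -0.195 -0.066] [ 0.3 -0.3  6.5] 12.11
12 [-0.153 -0.225 -0.109] [-0.6 -0.8  7.5] 12.37
18 [-0.059 -0.321 -0.085] [ 0.2 -0.7  6.5] 12.62
24 [-0.125 -0.264 -0.097] [-0.2 -1.6  6.6] 12.88
30 [-0.1   -0.247  0.013] [-0.2 -1.2  6.5] 13.14
36 [-0.085 -0.34  -0.121] [-0.  -0.9  6.9] 13.4
42 [-0.07  -0.219 -0.038] [ 0.8 -1.3  6.8] 13.66
```

View pics/try1tc.png

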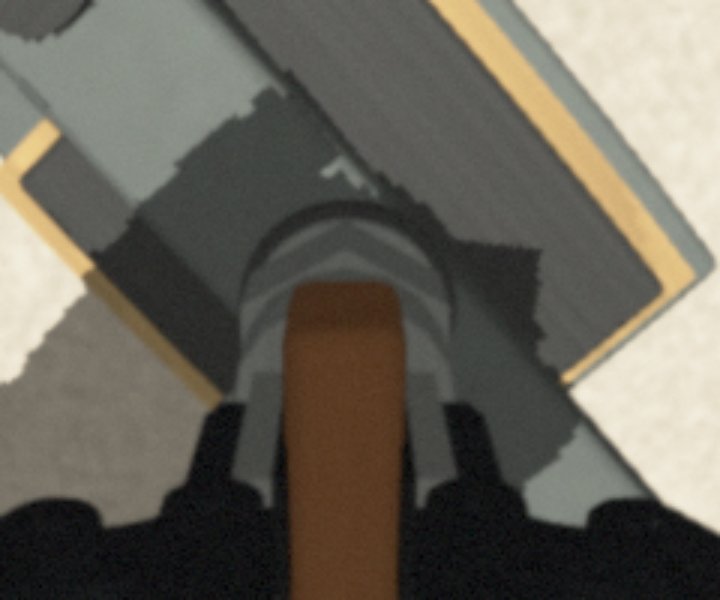

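There is no turning torque, and the pointer no longer sits left of the key, so the nut did not follow. Key 1 is the loose one. I'll lift it, confirm the nut's position, and stand key 1 back where it was.

```bash
cat >> h.py <<'E'
def stand(p,jaw,zt=.0535):
    env.move_ptp([*p,zt+.03],down(jaw)); env.move_linear([*p,zt+.003],v=.1)
    lower(p,zt+.003,zt-.002,step=.0008,fmax=4)
    env.set_gripper(.05); env.move_linear([*p,.13],v=.2)
E
python3 - <<'E'
from h import *
env.move_linear([*NUT,.27],v=.2)
env.move_ptp([.594,.172,.29],down(3)); snap("wrist","nut3")
env.move_ptp([.62,-.05,.2],down(-20.2))
stand([.6227,-.1314],-20.2)
env.move_ptp([.5557,-.2776,.25],down(-38.6)); im,st=snap("wrist","k2")
print(bar(im,st,[.5557,-.2776,.084]),st["time_s"],st["qpos"]); env.set_gripper(.05)
b=cv2.imread("pics/nut3.png"); c=cv2.imread("pics/k2.png"); cv2.imwrite("pics/v3.png",np.hstack([cv2.resize(b[60:200,200:350],None,fx=1.6,fy=3)[:420],c]))
E
```

```text
0.0557 0.0562 -0.2 0.3 0.4
0.0549 0.055 -0.6 0.7 -0.1
0.0541 0.0541 -0.4 0.1 1.1
0.0533 0.0541 -2.7 0.5 13.5
(array([ 0.55694452, -0.27706665]), (59.198036193847656, 14.405406951904297), 49.81863784790039, array([276.48156956, 195.4078478 ])) 19.775 [ 13.59572061  45.77390948  22.87437985  73.12203551 -18.00687282
  64.68034293  -0.53757786]
```

View pics/v3.png

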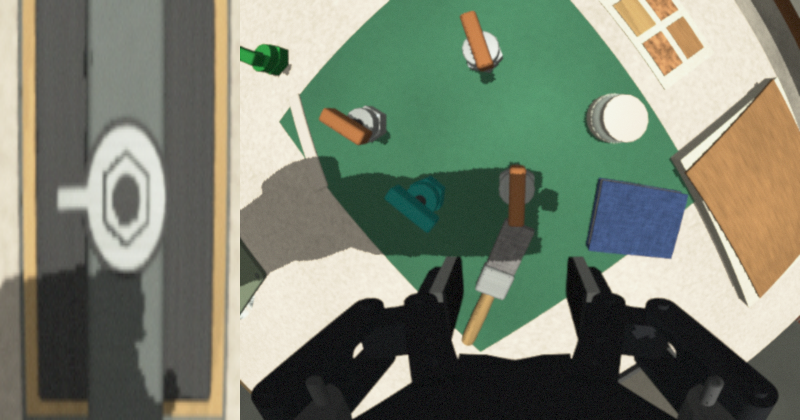

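The nut is unmoved and key 1 stands upright. Key 2's bar measures 59×14 mm at (.5569,-.2771). Trying key 2.

Run:
```python
from h import *
jaw=49.8-90; R=down(jaw); p=[.5569,-.2771]
env.move_ptp([*p,.11],R); env.move_linear([*p,.0535],v=.1)
env.set_gripper(0.0,80); print(env.state()["opening"])
env.move_linear([*p,.15],v=.25)
im,st=snap("wrist","k2g")
env.move_ptp([.594,.172,.27],down(YAW)); env.move_ptp([*NUT,.235],down(YAW)); env.move_linear([*NUT,.2205],v=.1); env.hold(.1)
z=lower(NUT,.2205,.2,fmax=9); s=env.state(); print(z,s["tool_pos"],s["contact_force"],s["torque"],s["time_s"])
snap("wrist","try2")
b=cv2.imread("pics/k2g.png"); c=cv2.imread("pics/try2.png"); cv2.imwrite("pics/v4.png",np.hstack([b[100:,140:420],c[100:,60:500]]))
```

```text
0.014867150333518873
0.21 0.2099 0.6 2.3 -2.3
0.2085 0.2084 1.6 3.5 -1.7
0.207 0.2069 1.2 3.4 -1.7
0.2055 0.2054 2.5 3.7 -2.4
0.204 0.2039 1.8 5.2 -2.3
0.2025 0.2024 2.0 5.2 -1.0
0.201 0.202 -1.8 4.6 14.2
0.20099999999999998 [0.59340981 0.2412376  0.2019729 ] [-1.8485751   4.96082633 12.49632203] [ 1.13782055  0.52923623 -0.01967571] 28.125
```

View pics/v4.png

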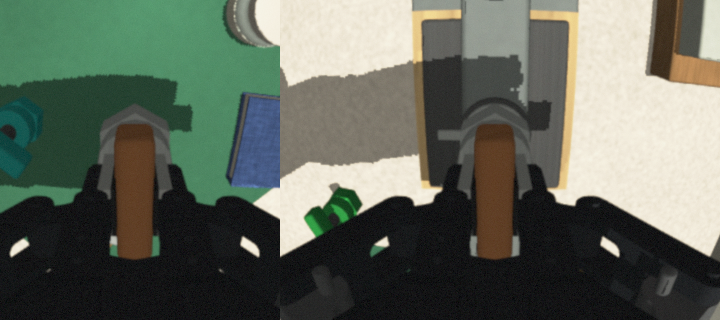

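Key 2 is fully down with lateral contact forces, so it looks like the fitting one. Turning clockwise.

Run:
```python
from h import *
P=NUT+[0,.0008]; z=.2013
b=env.state()["torque"].copy()
for a in range(4,53,6):
    env.move_linear([*P,z],down(YAW-a),v=.05); s=env.state(); print(a,np.round(s["torque"]-b,3),np.round(s["contact_force"],1),round(s["tool_pos"][2],4),round(s["time_s"],2))
snap("wrist","try2t"); snap("scene","sc2")
b=cv2.imread("pics/try2t.png"); c=cv2.imread("pics/sc2.png");cv2.imwrite("pics/try2tc.png",np.hstack([cv2.resize(b[130:330,200:350],None,fx=2,fy=2),cv2.resize(c[130:270,290:430],(400,400),interpolation=2)]))
```

```text
4 [-0.344 -0.215 -0.032] [-0.2  3.4  9.6] 0.202 28.43
10 [ 0.06  -0.709 -0.013] [1.4 5.9 7.8] 0.202 28.68
16 [ 0.075 -1.002  0.046] [1.6 5.4 7.4] 0.2021 28.94
22 [ 0.1   -1.277 -0.013] [2.7 5.7 6.6] 0.202 29.2
28 [ 0.041 -1.581 -0.05 ] [4.3 4.7 6.3] 0.2021 29.46
34 [ 0.005 -1.96   0.017] [5.8 4.  4.5] 0.2021 29.72
40 [-0.095 -2.154  0.008] [6.9 4.3 4.4] 0.2021 29.98
46 [-0.139 -2.379 -0.004] [7.  4.1 4.7] 0.2021 30.23
52 [-0.276 -2.623 -0.035] [8.3 2.7 4.4] 0.2021 30.49
```

View pics/try2tc.png

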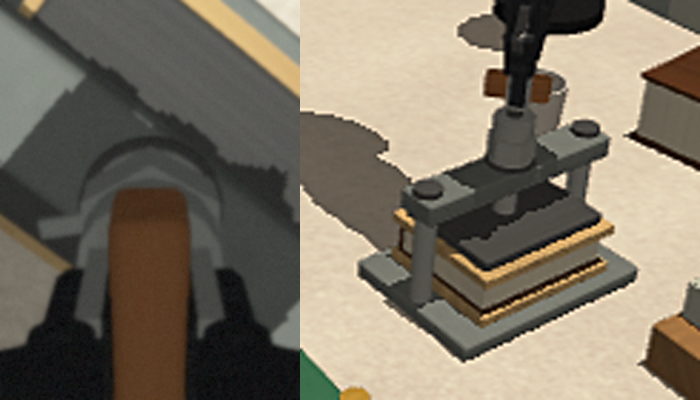

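The pointer has followed the key. It is visible to the left at wrist (220,244) and lags by about 10° of play, so the nut is at about 42°. I'll relieve the lateral force, then check that the key is upright and the other keys are standing.

Run:
```python
from h import *
P=NUT+[0,.0008]
for dx,dy,z in [(.0007,.0003,.2015),(.0014,.0005,.2013)]:
    env.move_linear([P[0]+dx,P[1]+dy,z],v=.02); env.hold(.2); s=env.state(); print(dx,np.round(s["torque"],3),np.round(s["contact_force"],1),np.round(s["tool_pos"],4))
print(np.degrees(np.arctan2(s["orientation"][1,1],s["orientation"][0,1])),s["opening"],s["joint_velocities"].round(2),s["time_s"])
im,st=snap("wrist","fin_w"); snap("scene","fin_s"); snap("top","fin_t")
w=cv2.imread("pics/fin_w.png");a=cv2.imread("pics/fin_s.png");t=cv2.imread("pics/fin_t.png")
cv2.imwrite("pics/fin.png",np.vstack([np.hstack([cv2.resize(a[100:310,90:430],(518,320)),cv2.resize(w[130:330,200:350],(240,320))]),cv2.resize(t[120:290,110:445],(758,280))[:, :]]))
tip=onz("wrist",(220,244),.147,st); print("pointer az",np.degrees(np.arctan2(*(tip[:2]-NUT)[::-1])),np.hypot(*(tip[:2]-NUT)))
```

```text
0.0007 [ 0.557 -1.37   0.01 ] [4.9 2.4 3.7] [0.5948 0.2416 0.2021]
0.0014 [ 0.294 -0.434  0.029] [1.8 1.  8.7] [0.5952 0.2417 0.202 ]
-48.82290694453489 0.014708009511435105 [-0.03 -0.05 -0.02 -0.06 -0.09  0.09  0.09] 31.4917
pointer az 139.20509340407008 0.036182154748022125
```

View pics/fin.png

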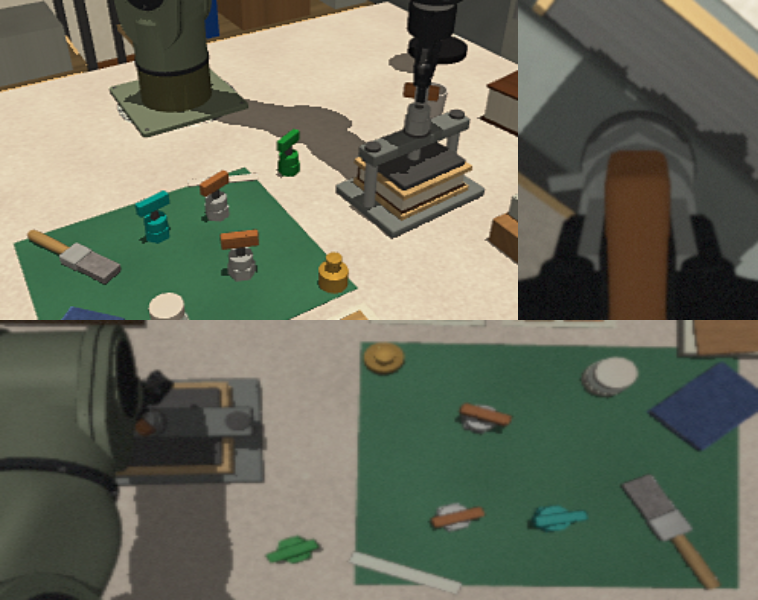

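Run:
```python
from h import *
env.finish_job(); print(env.state()["time_s"])
```

```text
the job is handed in; nothing more can be done
the job is handed in; nothing more can be done
```

The nut is tightened by about an eighth of a turn with the key that fits, and the job is handed in at about 31.5 s of the 72 s allowed. No verdict was reported.

- **Keys tried:** The first key (the one nearest the brass weight) dropped fully down but spun freely and left the nut where it was. That makes it the 30.6 mm one, and I stood it back where it came from. The second key (the one nearest the brush) went fully down and turned the nut. The third key was never touched.
- **Final checks:**
  - The pointer moved from about 183° to 139°, so the nut turned about 44° (0.77 rad) clockwise.
  - The key looks upright and stands at full depth, pressed onto the flange with about 13 N. Sideways force was brought down from about 8 N to 2 N.
  - It is still held: finger opening is 14.7 mm with 80 N commanded.
  - The other two keys stand upright, and nothing else I could see on the table has moved. The arm hid the cup from the top camera at the end.
- **Readings that disagreed:**
  - The measured torque about the vertical stayed near zero while the nut turned, so the turn rests on the pointer in the images.
  - The two wrist-camera views of the nut differed by about 2 mm. I used the second view, then shifted the tool about 2 mm to relieve the contact force.

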